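# Hold a loan skin scope in the V-rest of the light tester

## Task

Check in the returned skin scope: lift it off the counter by its upright handle and lay its round lens barrel in the V-shaped rest of the light tester, the rest between the two rubber bumper rings, the lens facing the tester's port and the handle upright. Then press it gently down until the sprung rest is down at its stop, and finish there, still gripping the handle and holding the barrel pressed onto both faces of the V; do not let go. Do not knock the tester or shift the other things on the counter.

Things in the scene. Friction and masses are not known exactly. Their poses are not given: they have to be found in the camera images.
- scope_barrel (a point): Skin scope (loose, 0.26 kg): level lens barrel, 40 mm diameter, handle standing on its middle. This point: barrel axis, mid-length, 26 mm above the counter at the start. Axes: y along the barrel to the lens, z up. It stands on two tan rubber hexagonal bumper rings (52 mm over flats, 60 over corners) that span 26 to 34 mm either side of this point; the 52 mm between is bare barrel.
- scope_handle: The scope's grey upright handle: 24 mm (scope x) by 28 mm (scope y) by 75 mm tall; origin at its centre, 67.5 mm above the barrel's axis; same axes as the scope. A metal neck 18 mm wide joins it to the barrel. Its top end is 105 mm above the barrel's axis.
- scope_lens (a point): Centre of the scope's flat, steel-rimmed lens (35 mm wide), 40 mm from scope_barrel along the scope's +y. The other end has a flared black rubber eyecup that ends 46 mm from scope_barrel.
- vrest_axis (a point): V-rest of the light tester: steel 90-degree V-block open upwards, 38 mm long, 68 wide. This point, which moves with it, is where scope_barrel lies once seated on both faces; 90 mm above the counter with the rest up. y along the V to the port, z up. V mouth 44.6 mm wide, 6 mm below this point; V bottom 28.3 mm below. The bumper rings clear the block's ends by 7 mm each.
- vrest (a joint): How far the V-rest is pushed down, m: 0 up, 0.010 at its lower stop. It is sprung upwards: about 4 N of load starts it moving and about 12 N holds it at the stop (the scope's weight of some 2.6 N included; that weight alone does not move it). The rest also floats sideways (its x) by up to 4 mm on soft springs (0.3 N/mm), so it centres itself under the barrel; polished, it slides easily on it.
- port (a point): Centre of the tester's light port, a round dark window with a steel bezel that faces the V, 80 mm above the counter, 48 mm from the V's middle along the tester's +y. The barrel's axis meets it when the rest is down.
- tester: The light tester, fixed on the counter, its yaw varies: aluminium base plate 120 x 245 x 18 mm (x, y, z), from y = -55 to +190 mm, with a cream housing on it, 120 mm wide, from y = +52 to +190 mm, its top 115 mm above the counter. Origin on the counter under the V's middle; y towards the port.
- chestpiece: Bystander: navy stethoscope chestpiece, 44 mm across, 26 mm tall, with a 7 mm steel stem to 40 mm; origin at its underside.
- bumper_ring: Bystander: spare tan rubber ring lying flat, 52 mm across, 9 mm tall; origin at its underside.
- pen_cup: Bystander: red plastic pen cup, 72 mm across, 95 mm tall, pens to 140 mm; origin at its underside.
- clipboard: Bystander: folded steel clipboard lying flat, 230 x 320 x 32 mm; origin at its underside.
Mind the look-alikes: they are no part of the job. Of the things that look like the part that bears scope_barrel, the largest one is meant.

How it is judged:
On the way:
1. the scope is lifted clear of the counter by its handle (height (world z) of scope_barrel above 0.066 m and contact force between the fingers and scope_handle above 2 N), for 0.2 s.
At the end, for the whole second after the job is handed in: Fingers still round the handle, scope pressed down: V-rest 7.5 mm or more down (of 10), over 3 N on each V face, barrel axis within 3 mm and 4 degrees of the seated line, its middle within 8 mm of the V's middle, lens to the port, handle upright within 14 degrees, at rest (value of joint vrest above 0.0075 m and contact force between scope and vrest_c1 above 3 N and contact force between scope and vrest_c3 above 3 N and x of scope_barrel in the frame of vrest_axis between -0.003 and 0.003 m and y of scope_barrel in the frame of vrest_axis between -0.008 and 0.008 m and z of scope_barrel in the frame of vrest_axis between -0.003 and 0.003 m and angle between the y axis of scope_barrel and the y axis of vrest_axis, either way round below 0.07 rad and y of scope_lens in the frame of vrest_axis above 0.02 m and angle between scope_barrel's own z axis and vertical below 0.25 rad and contact force between the fingers and scope_handle above 2 N and distance between the grasp point and scope_handle below 0.045 m and linear speed of scope_handle below 0.02 m/s); the arm keeps its last pose, push and grip.
It fails at once if the scope is knocked or pressed on the tester with more than 40 N (contact force between scope and tester above 40 N).
It fails at once if the robot knocks the tester (contact force between any of the fingers, the arm and tester above 10 N).
It fails at once if a bystander is shifted more than 25 mm (distance of any of chestpiece, bumper_ring, pen_cup, clipboard from where it was at the start of the episode above 0.025 m).
It also fails if it takes over 40 s, if anything falls off the work surface, if the arm or the gripper's body presses on something with over 40 N, if the wrist force passes 120 N, or if a joint passes its speed limit or range.

## Robot

A 6-joint arm with a two-finger parallel gripper is mounted at the origin on the work surface. World frame = base frame: x ahead of the robot, y to its left, z up, the work surface at z = 0. Lengths are in m, angles in rad, forces in N, time in s.
With the tool pointing down it reaches from about 0.3 to 0.775 m from the base axis. Payload 14.6 kg.
Tool frame: the origin (TCP) lies at the very end of the fingers, on their centre line; the grasp point (between the pads) lies 19 mm behind it; z points along the fingers, y is the line along which they close (so a half turn about z gives the same grasp; the last joint's range is limited). The gripper opens to 94 mm and grips with 3 to 60 N. Pads are 16 mm wide; open, the fingers measure 119 mm over their backs; the gripper's body (75 mm by 177 mm) begins 78 mm behind the grasp point.
Start: joints at [-1.384, 0.3, 1.521, -0, 1.321, -0.067], TCP at [0.138, -0.532, 0.205] pointing down, gripper open.
Joint ranges: [-3.03, 3.03], [-0.79, 2.21], [0.23, 2.52], [-1.04, 4.18], [0, 3.07], [-2.55, 2.55]. Speed limits (rad/s): [2.22, 2.22, 2.57, 3.14, 3.14, 3.14].

## Interface

Orientations are given as [roll, pitch, yaw] about the fixed x, y, z axes, in that order (R = Rz(yaw) Ry(pitch) Rx(roll)).
In Python, from station import ctrl gives the robot as it stands. The module is installed in compiled form; this text tells all that it offers.
- The arm moves only by the tool play_rows, never from a script. Its argument "commands" is a list of rows, each a list of 7 numbers: the shift along the tool's x, y, z in m, then the turn, a rotation vector about the tool's x, y, z in degrees, then the closure, from -1 (fully open) to 1 (shut). A call has 1 to 20 rows; each row shifts and turns the commanded pose from where the row before left it, along the tool's axes as they then stand; what a row does not reach is not made up. A row lasts 1/12 s, in which the tool goes at most 41.7 mm and 7.16 degrees, less where a joint would pass 70% of its speed; a pose out of reach is approached as far as the arm can. A call is refused whole if a number of a shift passes 0.0417 or a number of a turn 7.16, either way. A call with a gripper value outside its range is refused whole. The fingers move at their own pace and stop on an object; "force" is the grip in N (left out, the last holds). Time passes only in rows, so rows that do not move let the fingers close. It gives the time, the measured TCP pose, the force, the opening and the grip force at its end, in the units of the state.
- ctrl.get_obs(): the state, without advancing time (a new reading comes with each control period).
- ctrl.camera(name): name is "scene" or "top" or "wrist"; returns the picture (384x512x3 uint8, blue, green, red); there is no depth.
- ctrl.camera_model(name): a dict with "fx", "fy", "cx", "cy" (pixels), "rvec" (rotation vector, rad) and "tvec" (3), from world to camera coordinates, as OpenCV has them. Camera axes: x right, y down, z forward; pixel columns grow to the right and rows downward; lengths in m; the calibration is good to about 2 mm. The wrist camera is an equidistant fisheye: a pixel r from the principal point sees the ray r / f radians off the axis. A picture is of the moment at which its call begins: read the wrist's pose just before it. camera_model takes no time and is no camera call; for the wrist camera it gives the pose at the moment of the call.
- ctrl.hand_in(): hands the job in; it is judged then, once.
The state is a dict: "time_s": time; "qpos": joint angles; "joint_vel": joint speeds; "tau": joint torques, N m; "ee_pos": TCP position; "eef_rot": TCP orientation; "force": force on the tool from outside, world axes, zero at the start; "moment": the same for the moment, N m; "grip_width": finger opening in m; "grip_force": force on a finger pad.
Only numpy, scipy, OpenCV 4.12 (cv2) and the standard library are available. Lean on these libraries where they do the work, as an engineer would, in place of code of your own. Each camera call takes 0.05 s, during which the arm holds its last target. There are 200 camera calls.

## Working session

There is one attempt and no reset: what is moved stays moved. The work goes in short steps, Python scripts to look and compute and a tool call to move; the robot and the scene stay as the last step left them, time stands still between calls to the robot, and variables do not carry over. Pictures are saved under pics/ and viewed, at most 10 in all, crops included, and the job is handed in when it is done.

Besides the shell and the picture viewer there is one more tool, called by a JSON object that holds its "op" and its "data". play_rows: Moves the arm, as the interface text tells. Its arguments: {"type":"object","properties":{"commands":{"type":"array","items":{"type":"array","items":{"type":"number"}}},"force":{"type":"number"}},"required":["commands"]}

```bash
mkdir -p pics; ls; cat > h.py <<'E'
import numpy as np, cv2
from station import ctrl
def ray(m,u,v,wrist=False):
    R,_=cv2.Rodrigues(np.array(m["rvec"],float)); t=np.array(m["tvec"],float).ravel()
    a=np.array([(u-m["cx"])/m["fx"],(v-m["cy"])/m["fy"]])
    if wrist:
        r=np.hypot(*a); d=np.array([*(a/r*np.sin(r)),np.cos(r)]) if r>1e-9 else np.array([0,0,1.])
    else: d=np.array([a[0],a[1],1.])
    return -R.T@t, R.T@d
def onz(m,u,v,z,wrist=False):
    o,d=ray(m,u,v,wrist); return o+d*(z-o[2])/d[2]
def tri(*rs):
    A=0;b=0
    for o,d in rs:
        d=d/np.linalg.norm(d);P=np.eye(3)-np.outer(d,d);A=A+P;b=b+P@o
    return np.linalg.solve(A,b)
E
python3 - <<'E'
from h import *
for n in ("scene","top"):
    im=ctrl.camera(n); cv2.imwrite(f"pics/{n}0.png",im)
    m=ctrl.camera_model(n); print(n,m, ray(m,256,192))
print(ctrl.get_obs())
E
```

```text
pics
scene {'fx': 350.93569753624337, 'fy': 350.93569753624337, 'cx': 251.33467703348893, 'cy': 193.68373328730365, 'rvec': array([ 1.8812946 ,  1.30978836, -0.67724248]), 'tvec': array([-0.1845145 , -0.24519771,  1.2358311 ])} (array([ 1.13782645, -0.21019752,  0.53161452]), array([-0.75811571,  0.28203306, -0.58814767]))
top {'fx': 459.59531923348675, 'fy': 459.59531923348675, 'cx': 251.57476788636075, 'cy': 185.71120010821338, 'rvec': array([ 2.08985122, -2.15174434,  0.19052163]), 'tvec': array([9.02103900e-04, 5.72821994e-01, 9.53380121e-01])} (array([ 0.38658075, -0.01974601,  1.04270078]), array([ 0.1710686 , -0.00531215, -0.98538686]))
{'time_s': 0.1, 'qpos': array([-1.38361325e+00,  3.00408512e-01,  1.52150905e+00, -3.38379862e-05,
        1.32069437e+00, -6.65869739e-02]), 'joint_vel': array([ 6.08813135e-05, -2.28237864e-03, -2.54685367e-03,  1.12979931e-03,
        1.23143287e-03,  1.98476505e-05]), 'tau': array([ 1.49805805e-03, -5.32646012e+01, -3.53281689e+01,  7.09739607e-02,
        2.35136080e-02, -5.40585040e-05]), 'ee_pos': array([ 0.13803269, -0.53215881,  0.20495113]), 'eef_rot': array([-3.14057346e+00, -3.51163585e-05,  2.53778426e-01]), 'force': array([-0.17026605,  0.43665162,  0.19532582]), 'moment': array([-0.0125586 ,  0.00289188, -0.0015305 ]), 'grip_force': 0.0, 'grip_width': 0.0940994345627709}
```

View pics/scene0.png

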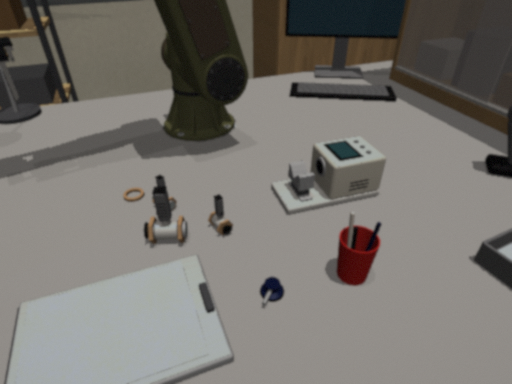

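View pics/top0.png

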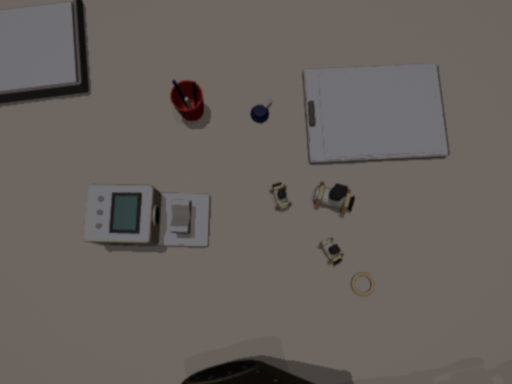

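The scene and top views show the tester with its V at top (180,215), its port at (156,215) and its housing to the left. The large scope is at (335,197), with smaller look-alikes at (281,196) and (332,251). The pen cup is at (188,101), the chestpiece at (260,113), the ring at (362,284) and the clipboard at the upper right. I'll zoom in on the scope and tester.

```bash
python3 - <<'E'
from h import *
im=cv2.imread("pics/top0.png"); s=cv2.imread("pics/scene0.png")
f=lambda c,k:cv2.resize(c,None,fx=k,fy=k,interpolation=cv2.INTER_CUBIC)
g=lambda c:np.uint8(255*(c/255.)**.6)
a=f(im[165:275,260:390],3); b=f(im[170:260,80:215],3)[:, :400]; c=f(s[165:255,120:245],3); d=f(s[130:220,265:390],3)
W=np.zeros((600,800,3),np.uint8)
for p,x,y in((a,0,0),(b,400,0),(c,0,330),(d,400,330)):
    h,w=min(p.shape[0],600-y),min(p.shape[1],400); W[y:y+h,x:x+w]=g(p[:h,:w])
cv2.imwrite("pics/z0.png",W)
m=ctrl.camera_model("top")
for u,v,z in((335,197,.05),(281,196,.05),(332,251,.05),(180,215,.08),(188,101,0.09),(260,113,.02),(362,284,0),(305,163,.03),(350,162,.03),(445,157,.03)): print(u,v,onz(m,u,v,z).round(3))
E
```

```text
335 197 [ 0.543 -0.197  0.05 ]
281 196 [ 0.548 -0.079  0.05 ]
332 251 [ 0.426 -0.184  0.05 ]
180 215 [0.509 0.137 0.08 ]
188 101 [0.758 0.118 0.09 ]
260 113 [ 0.751 -0.04   0.02 ]
362 284 [ 0.354 -0.254  0.   ]
305 163 [ 0.626 -0.138  0.03 ]
350 162 [ 0.625 -0.24   0.03 ]
445 157 [ 0.63  -0.454  0.03 ]
```

View pics/z0.png

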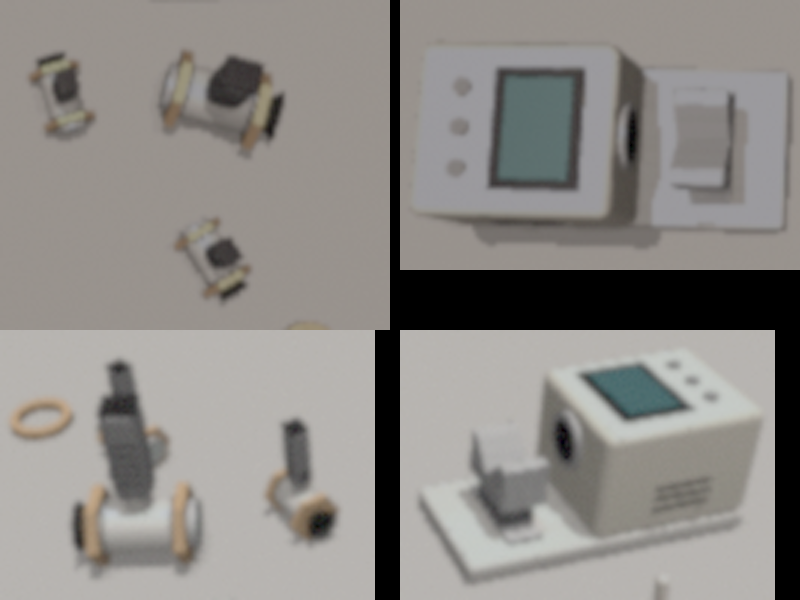

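The crop shows the large scope's handle top at about (338,192) in the top view. Its lens end points left and its eyecup right, with yaw about -17°. The tester's V and port also face left, with yaw near 0. I'll move above the scope.

{"op": "play_rows", "data": {"commands": [[0.0336,-0.016,-0.004,0,0,0,-1],[0.0336,-0.016,-0.004,0,0,0,-1],[0.0336,-0.016,-0.004,0,0,0,-1],[0.0336,-0.016,-0.004,0,0,0,-1],[0.0336,-0.016,-0.004,0,0,0,-1],[0.0336,-0.016,-0.004,0,0,0,-1],[0.0336,-0.016,-0.004,0,0,0,-1],[0.0336,-0.016,-0.004,0,0,0,-1],[0.0336,-0.016,-0.004,0,0,0,-1],[0.0336,-0.016,-0.004,0,0,0,-1],[0.0336,-0.016,-0.004,0,0,0,-1],[0.0336,-0.016,-0.004,0,0,0,-1],[0.0336,-0.016,-0.004,0,0,0,-1],[0.0336,-0.016,-0.004,0,0,0,-1]]}}

```text
time_s: 1.27
ee_pos: [0.5383, -0.1959, 0.2614]
eef_rot: [-3.141, 0.0, 0.254]
force: [-0.3, -0.8, -0.1]
grip_width: 0.0943
grip_force: 0.0
```

{"op": "play_rows", "data": {"commands": [[0,0,0,0,0,-6.5,-1],[0,0,0,0,0,-6.5,-1],[0,0,0,0,0,-6.5,-1],[0,0,0,0,0,-6.5,-1],[0,0,0,0,0,-6.5,-1],[0,0,0,0,0,-6.5,-1],[0,0,0,0,0,-6.5,-1],[0,0,0,0,0,-6.5,-1],[0,0,0,0,0,-6.5,-1],[0,0,0,0,0,0,-1],[0,0,0,0,0,0,-1]]}}

```text
time_s: 2.18
ee_pos: [0.5371, -0.1974, 0.2612]
eef_rot: [-3.141, -0.0, 1.271]
force: [0.1, 0.4, 0.6]
grip_width: 0.0942
grip_force: 0.0
```

```bash
python3 - <<'E'
from h import *
m=ctrl.camera_model("wrist"); im=ctrl.camera("wrist"); cv2.imwrite("pics/w1.png",im); np.save("w1.npy",m,allow_pickle=True)
print(m, ray(m,m["cx"],m["cy"],True)); o=ctrl.get_obs(); print(o["time_s"],o["ee_pos"],o["eef_rot"])
mt=ctrl.camera_model("top"); ms=ctrl.camera_model("scene")
print(tri(ray(mt,338.5,192),ray(ms,160,188)))
E
```

```text
{'fx': 297.3186396354542, 'fy': 297.3186396354542, 'cx': 257.7649697106377, 'cy': 190.24458480489008, 'rvec': array([-2.86556663,  0.43383693,  0.055648  ]), 'tvec': array([-0.57078848, -0.06811131,  0.43832646])} (array([ 0.55780167, -0.130449  ,  0.44091845]), array([-0.07338565, -0.23204252, -0.96993341]))
2.2333 [ 0.53712607 -0.19741935  0.26124871] [-3.14122474e+00 -4.05411886e-05  1.27073467e+00]
[ 0.5399779  -0.1908323   0.13029847]
```

View pics/w1.png

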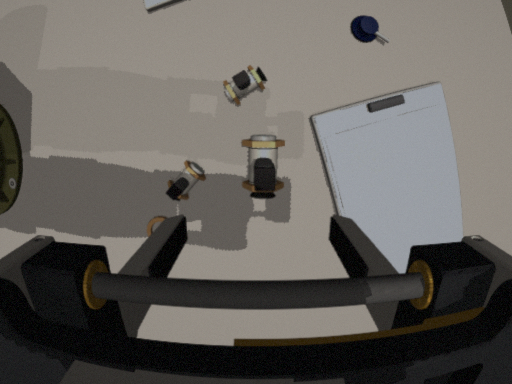

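The wrist view shows the scope at (263,165), lens up the image and eyecup down. Its rings are at (263,143) and (263,186), and it is nearly aligned with the tool. I'll measure the rings and handle.

```bash
python3 - <<'E'
from h import *
m=np.load("w1.npy",allow_pickle=True).item(); im=cv2.imread("pics/w1.png")
c=im[125:205,235:292]; hsv=cv2.cvtColor(c,cv2.COLOR_BGR2HSV)
mk=cv2.inRange(hsv,(10,70,60),(35,255,255)); n,l,s,ce=cv2.connectedComponentsWithStats(mk)
P=[]
for i in range(1,n):
    if s[i,4]>25:
        x0,y0,w,h=s[i,:4]; p=ce[i]+[235,125]; print(s[i],p,onz(m,*p,.045,True).round(4))
        P.append((x0+235,y0+125,w,h))
# ring extremes (corner, z=.026) left/right ends
for x,y,w,h in P:
    sub=mk[y-125:y-125+h,x-235:x-235+w]; 
    yl=np.nonzero(sub[:,:4])[0].mean()+y; yr=np.nonzero(sub[:,-4:])[0].mean()+y
    a=onz(m,x,yl,.028,True); b=onz(m,x+w-1,yr,.028,True); print("ring",a.round(4),b.round(4),((a+b)/2).round(4), np.degrees(np.arctan2(*(b-a)[1::-1])))
g=c.max(2); print(g[30:75:2,15:42:1])
E
```

```text
[  7  14  43   9 279] [262.92831541 143.28673835] [ 0.5535 -0.1656  0.045 ]
[ 7 57 14 10 80] [248.3375 186.6875] [ 0.517  -0.2166  0.045 ]
[40 57  9  9 45] [279.2        186.22222222] [ 0.5576 -0.2284  0.045 ]
ring [ 0.5259 -0.1574  0.028 ] [ 0.5816 -0.1751  0.028 ] [ 0.5537 -0.1663  0.028 ] -17.620993743007528
ring [ 0.5075 -0.2147  0.028 ] [ 0.5236 -0.2253  0.028 ] [ 0.5156 -0.22    0.028 ] -33.27459670223791
ring [ 0.5513 -0.2325  0.028 ] [ 0.5632 -0.2327  0.028 ] [ 0.5573 -0.2326  0.028 ] -1.0579625795309735
[[100 113 129 133 141 148 151 152 157 158 159 162 164 165 164 162 158 158
  157 157 154 152 142 136 126 116  99]
 [100 109 129 135 142 149 153 146 145 140 112 117 121 127 121 122 140 145
  145 147 151 151 140 138 130 115 100]
 [ 99 115 122 109  99  92  68  48  35  34  31  32  38  35  33  29  29  36
   38  51  76 110 134 139 125 113 103]
 [101 114 103  95  77  52  30  32  35  33  37  36  36  34  30  33  32  35
   36  33  34  57 117 135 130 113 106]
 [ 97  96  92  86  59  32  30  33  34  33  34  32  38  36  33  35  38  31
   38  32  32  34  46  82 121 118 108]
 [ 80  81  84  77
[... 1317 characters left out ...]
  24  29  28  61  68]
 [ 77  86 101 105  75  29  19   7  15   8  16  17  28  25  20  23  22  28
   26  31  30  25  23  23  37  57  71]
 [ 87  86  89  95  88  76  59  47  45  49  49  46  49  49  47  47  44  50
   47  50  51  47  45  57  75  82  90]
 [ 76  40  17   2  13  16  19  12  13  22  11   6   8  12  13  21  15  12
    3  15  17  14  22  41  73  95  97]
 [ 47  12  14   8  10  18   3  19  17  13  17  16   7  13  15  15  12  13
   12   4  10   8  13   4  17  60  88]
 [ 92  76  78  79  58  46  38  37  30  29  34  26  29  26  27  28  24  23
   17  24  19  31  31  52  70  89  94]
 [ 95 102 126 143 146 149 145 146 142 132 127 125 123 128 124 111  91  82
   92  94  92  96  97  96  96  97  95]]
```

{"op": "play_rows", "data": {"commands": [[0.005,0.006,0.0,0,0,0,-1],[0,0,0.02,0,0,0,-1],[0,0,0.025,0,0,0,-1],[0,0,0.025,0,0,0,-1],[0,0,0.025,0,0,0,-1],[0,0,0.025,0,0,0,-1],[0,0,0.025,0,0,0,-1],[0,0,0.025,0,0,0,-1],[0,0,0.015,0,0,0,-1],[0,0,0,0,0,0,-1],[0,0,0,0,0,0,-1]]}}

```text
time_s: 3.15
ee_pos: [0.5446, -0.1942, 0.0763]
eef_rot: [-3.141, -0.0, 1.273]
force: [0.6, 0.4, 1.0]
grip_width: 0.0942
grip_force: 0.0
```

{"op": "play_rows", "data": {"commands": [[0,0,0,0,0,0,1],[0,0,0,0,0,0,1],[0,0,0,0,0,0,1],[0,0,0,0,0,0,1],[0,0,0,0,0,0,1],[0,0,0,0,0,0,1],[0,0,0,0,0,0,1],[0,0,0,0,0,0,1],[0,0,0,0,0,0,1],[0,0,0,0,0,0,1]], "force": 40}}

```text
time_s: 3.98
ee_pos: [0.5444, -0.1944, 0.0764]
eef_rot: [-3.142, -0.0, 1.275]
force: [0.6, -0.2, -0.2]
grip_width: 0.0306
grip_force: 0.0
```

{"op": "play_rows", "data": {"commands": [[0,0,0,0,0,0,1],[0,0,0,0,0,0,1],[0,0,0,0,0,0,1],[0,0,0,0,0,0,1]]}}

```text
time_s: 4.32
ee_pos: [0.5444, -0.1944, 0.0764]
eef_rot: [3.142, -0.0, 1.275]
force: [-0.2, -0.4, -0.5]
grip_width: 0.0241
grip_force: 40.0
```

{"op": "play_rows", "data": {"commands": [[0,0,-0.01,0,0,0,1],[0,0,-0.025,0,0,0,1],[0,0,-0.03,0,0,0,1],[0,0,-0.03,0,0,0,1],[0,0,-0.03,0,0,0,1],[0,0,-0.01,0,0,0,1],[0,0,0,0,0,0,1],[0,0,0,0,0,0,1]]}}

```text
time_s: 4.98
ee_pos: [0.544, -0.1943, 0.2103]
eef_rot: [-3.14, -0.0, 1.275]
force: [-0.3, 0.4, -3.5]
grip_width: 0.0237
grip_force: 40.0
```

```bash
python3 - <<'E'
from h import *
m=ctrl.camera_model("wrist"); im=ctrl.camera("wrist"); cv2.imwrite("w2.png",im); np.save("w2.npy",m,allow_pickle=True)
f=lambda c,k:cv2.resize(c,None,fx=k,fy=k,interpolation=cv2.INTER_CUBIC)
W=np.zeros((600,800,3),np.uint8)
W[:288,:384]=f(im,.75)
W[300:600,:300]=f(im[120:220,210:310],3)
t=cv2.imread("pics/top0.png")[175:255,80:215]; W[:240,390:795]=np.uint8(255*np.clip((f(t,3)/255.-.35)/.45,0,1))
cv2.imwrite("pics/w2c.png",W)
o=ctrl.get_obs(); print(o["ee_pos"],o["eef_rot"],o["force"],o["grip_force"],o["time_s"])
E
```

```text
[ 0.54373059 -0.19414022  0.20945389] [-3.13883175e+00 -2.89018554e-04  1.27483943e+00] [ 0.15791207  0.66370619 -3.23949081] 39.988839626312256 5.0333
```

View pics/w2c.png

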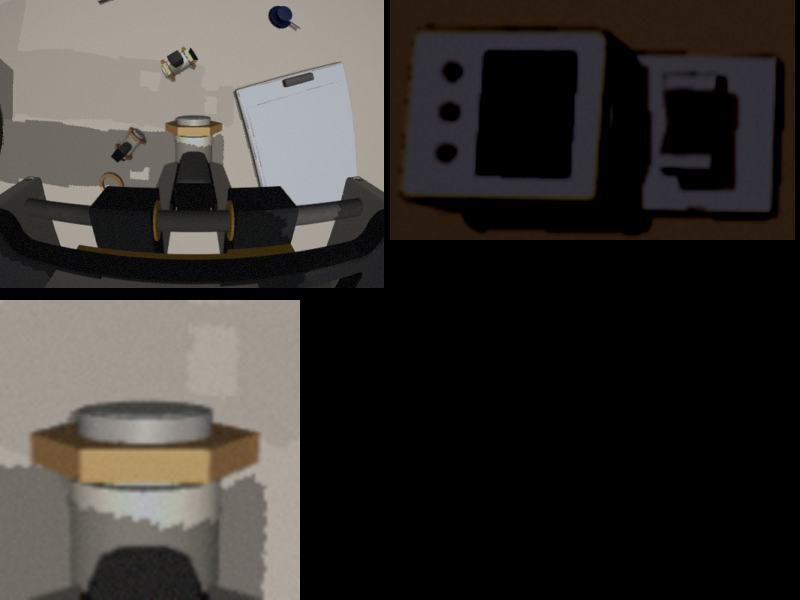

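The crop shows the scope held level in the fingers. Its front ring corners are at wrist (221,164) and (296,164). In the top view, the tester's plate and housing-top corners can be read.

```bash
python3 - <<'E'
from h import *
m=np.load("w2.npy",allow_pickle=True).item(); mt=ctrl.camera_model("top")
p=ctrl.get_obs(); tcp=p["ee_pos"]; y=p["eef_rot"][2]; X=np.array([np.cos(y),np.sin(y),0]);Y=np.array([np.sin(y),-np.cos(y),0])
for u,v in((220.7,164.3),(296.2,164.3)):
    q=onz(m,u,v,tcp[2]-.0503,True)-tcp; print("ring front corner tool",(q@X).round(4),(q@Y).round(4))
c=[onz(mt,*q,.115)[:2] for q in((88.3,185.7),(151.7,185),(83.3,240),(149,241))]
b=[onz(mt,*q,.018)[:2] for q in((209.7,193.7),(208.7,246.3))]
print(np.round(c,4),np.round(b,4))
ang=lambda d:np.degrees(np.arctan2(d[1],d[0]))
print("yaw",ang(c[0]-c[1])-90,ang(c[2]-c[3])-90,ang(c[0]-c[2]),ang(c[1]-c[3]),ang(b[0]-b[1]))
E
```

```text
ring front corner tool 0.0333 -0.0293
ring front corner tool 0.0332 0.0303
[[0.5711 0.3203]
 [0.5687 0.1894]
 [0.4599 0.3262]
 [0.454  0.1935]] [[0.5637 0.0796]
 [0.4456 0.0832]]
yaw -1.0805366229275677 -2.522858017661406 -3.0547368168433287 -2.039050687827151 -1.7328767960667975
```

{"op": "play_rows", "data": {"commands": [[0.012,-0.006,0,0,0,0,1],[0.0232,-0.011,0,0,0,0,1],[0.0232,-0.011,0,0,0,0,1],[0.0232,-0.011,0,0,0,0,1],[0.0232,-0.011,0,0,0,0,1],[0.0232,-0.011,0,0,0,0,1],[0.0232,-0.011,0,0,0,0,1],[0.0232,-0.011,0,0,0,0,1],[0.0232,-0.011,0,0,0,0,1],[0.0232,-0.011,0,0,0,0,1],[0.012,-0.005,0,0,0,0,1],[0,0,0,0,0,-3,1],[0,0,0,0,0,-4,1],[0,0,0,0,0,-4,1],[0,0,0,0,0,-4,1],[0,0,0,0,0,0,1],[0,0,0,0,0,0,1]]}}

```text
time_s: 6.45
ee_pos: [0.5064, 0.0607, 0.2103]
eef_rot: [-3.14, 0.0, 1.535]
force: [0.2, -0.1, -3.7]
grip_width: 0.024
grip_force: 40.0
```

```bash
python3 - <<'E'
from h import *
m=ctrl.camera_model("wrist"); im=ctrl.camera("wrist"); cv2.imwrite("w3.png",im); np.save("w3.npy",m,allow_pickle=True)
o=ctrl.get_obs(); print(o["ee_pos"],o["eef_rot"],o["force"],o["grip_force"],o["time_s"])
cv2.imwrite("pics/w3c.png",cv2.resize(im[30:220,130:390],None,fx=3,fy=3,interpolation=cv2.INTER_CUBIC))
E
```

```text
[0.50656516 0.06065283 0.21057493] [-3.14007804e+00  3.55220004e-05  1.53430471e+00] [ 0.85009737  0.01070091 -2.26149654] 39.988811016082764 6.5
```

View pics/w3c.png

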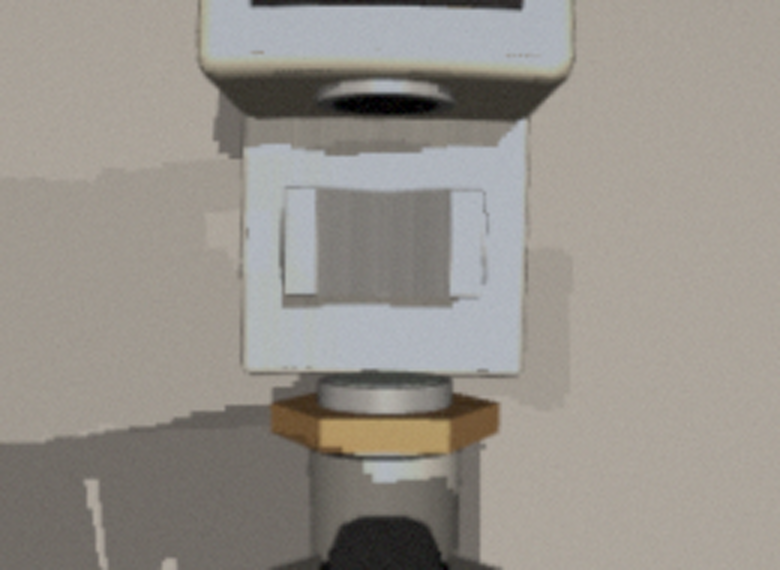

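The view shows the V block's top faces with outer crop corners (286,188), (285,295), (487,190) and (484,299). The scope's lens is just short of the plate.

```bash
python3 - <<'E'
from h import *
m=np.load("w3.npy",allow_pickle=True).item()
p=ctrl.get_obs(); tcp=p["ee_pos"]; y=p["eef_rot"][2]; X=np.array([np.cos(y),np.sin(y),0]);Y=np.array([np.sin(y),-np.cos(y),0])
def T(u,v,z):
    q=onz(m,u/3+130-.33,v/3+30-.33,z,True); return np.array([(q-tcp)@X,(q-tcp)@Y])
C=[T(*q,.084) for q in((286,188),(285,295),(487,190),(484,299))]; I=[T(*q,.084) for q in((316,190),(316,294),(450,192),(452,297))]
print(np.round(C,4),np.mean(C,0).round(4)); print(np.round(I,4),np.mean(I,0).round(4))
a=lambda d:np.degrees(np.arctan2(d[1],d[0])).round(2)
print(a(C[0]-C[1]),a(C[2]-C[3]),a(I[0]-I[1]),a(I[2]-I[3]))
B=[T(*q,.018) for q in((244,373),(520,374),(246,150),(526,125))]; print(np.round(B,4),a(B[2]-B[0]),a(B[3]-B[1]),a(B[1]-B[0])-90)
for q in((271,402),(498,403)): print("ring front",T(*q,tcp[2]-.0503).round(4))
E
```

```text
[[ 0.0963 -0.0342]
 [ 0.0593 -0.0348]
 [ 0.0956  0.034 ]
 [ 0.0579  0.0333]] [ 0.0773 -0.0004]
[[ 0.0954 -0.024 ]
 [ 0.0595 -0.0242]
 [ 0.0946  0.0214]
 [ 0.0585  0.0223]] [ 0.077  -0.0011]
0.99 1.17 0.33 -1.33
[[ 0.0243 -0.0604]
 [ 0.0238  0.0563]
 [ 0.1186 -0.0583]
 [ 0.1292  0.0577]] 1.28 0.79 0.23999999999999488
ring front [ 0.0341 -0.0303]
ring front [0.0338 0.0291]
```

{"op": "play_rows", "data": {"commands": [[0.015,0,0,0,0,0.7,1],[0.02,0,0,0,0,0,1],[0.02,0,0,0,0,0,1],[0.015,0,0,0,0,0,1],[0.0075,0,0,0,0,0,1],[0,0,0.01,0,0,0,1],[0,0,0.015,0,0,0,1],[0,0,0.015,0,0,0,1],[0,0,0.01,0,0,0,1],[0,0,0,0,0,0,1],[0,0,0,0,0,0,1],[0,0,0,0,0,0,1]]}}

```text
time_s: 7.5
ee_pos: [0.5108, 0.1375, 0.1621]
eef_rot: [3.141, -0.0, 1.524]
force: [0.1, -0.1, -2.6]
grip_width: 0.0239
grip_force: 40.0
```

```bash
python3 - <<'E'
from h import *
f=lambda c,k:cv2.resize(c,None,fx=k,fy=k,interpolation=cv2.INTER_CUBIC)
im=ctrl.camera("wrist"); s=ctrl.camera("scene")
o=ctrl.get_obs(); print(o["ee_pos"],o["eef_rot"],o["force"],o["grip_force"],o["time_s"])
W=np.zeros((600,800,3),np.uint8); W[:450,:390]=f(im[70:220,190:320],3); W[:390,400:790]=f(s[120:217,260:358],4)[:390,:390]
cv2.imwrite("pics/w4c.png",W)
E
```

```text
[0.51085319 0.13770418 0.16226084] [ 3.14025437e+00 -3.28279672e-04  1.52411052e+00] [ 0.49453095 -0.46897947 -2.13130196] 39.98880386352539 7.6Traceback (most recent call last):
  File "<stdin>", line 5, in <module>
ValueError: could not broadcast input array from shape (388,390,3) into shape (390,390,3)
```

```bash
python3 - <<'E'
from h import *
f=lambda c,k:cv2.resize(c,None,fx=k,fy=k,interpolation=cv2.INTER_CUBIC)
im=ctrl.camera("wrist"); s=ctrl.camera("scene")
W=np.zeros((600,800,3),np.uint8); W[:450,:390]=f(im[70:220,190:320],3); W[:388,400:788]=f(s[120:217,260:357],4)
cv2.imwrite("pics/w4c.png",W)
E
```

```text
(no output)
```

View pics/w4c.png

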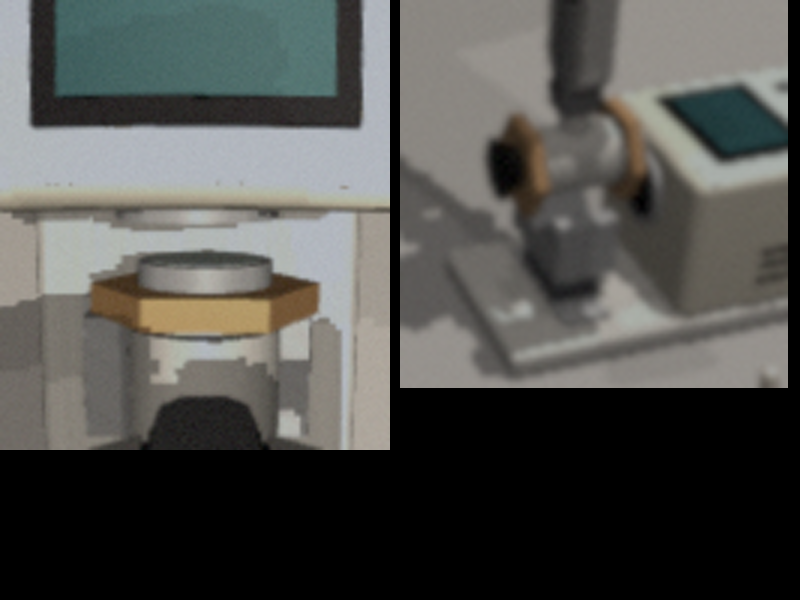

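The view shows the rings straddling the block and the lens clear of the port. The port centre looks about 3 px to the left, so I'll quantify it.

```bash
python3 - <<'E'
from h import *
m=ctrl.camera_model("wrist")
p=ctrl.get_obs(); tcp=p["ee_pos"]; y=p["eef_rot"][2]; X=np.array([np.cos(y),np.sin(y),0]);Y=np.array([np.sin(y),-np.cos(y),0])
def T(u,v,z):
    q=onz(m,u/3+190-.33,v/3+70-.33,z,True); return np.array([(q-tcp)@X,(q-tcp)@Y]).round(4)
for n,q in dict(plL=(40,240,.018),plL2=(44,430,.018),plR=(355,240,.018),plR2=(350,430,.018),bzL=(118,215,.083),bzR=(275,215,.083),scrL=(32,125,.115),scrR=(361,125,.115),ringL=(92,283,.112),ringR=(319,284,.112)).items(): print(n,T(*q))
E
```

```text
plL [ 0.0352 -0.0608]
plL2 [-0.0382 -0.0624]
plR [0.035 0.055]
plR2 [-0.0382  0.0558]
bzL [ 0.0493 -0.0254]
bzR [0.0492 0.0202]
scrL [ 0.0754 -0.0441]
scrR [0.0752 0.0395]
ringL [ 0.0338 -0.0298]
ringR [0.0335 0.0297]
```

{"op": "play_rows", "data": {"commands": [[0.0005,-0.0026,0,0,0,0.4,1],[0,0,0,0,0,0,1],[0,0,0.004,0,0,0,1],[0,0,0.004,0,0,0,1],[0,0,0.004,0,0,0,1],[0,0,0.004,0,0,0,1],[0,0,0.002,0,0,0,1],[0,0,0,0,0,0,1],[0,0,0,0,0,0,1]]}}

```text
time_s: 8.45
ee_pos: [0.5079, 0.1384, 0.1434]
eef_rot: [-3.141, 0.0, 1.517]
force: [0.1, 0.2, -3.0]
grip_width: 0.0239
grip_force: 40.0
```

{"op": "play_rows", "data": {"commands": [[0,0,0.001,0,0,0,1],[0,0,0.001,0,0,0,1],[0,0,0.001,0,0,0,1],[0,0,0.001,0,0,0,1],[0,0,0.001,0,0,0,1],[0,0,0.001,0,0,0,1],[0,0,0,0,0,0,1],[0,0,0,0,0,0,1]]}}

```text
time_s: 9.12
ee_pos: [0.5081, 0.1384, 0.1377]
eef_rot: [3.141, -0.0, 1.517]
force: [0.1, 0.1, 2.8]
grip_width: 0.0241
grip_force: 40.0
```

{"op": "play_rows", "data": {"commands": [[0,0,0.001,0,0,0,1],[0,0,0.001,0,0,0,1],[0,0,0.001,0,0,0,1],[0,0,0.001,0,0,0,1],[0,0,0.001,0,0,0,1],[0,0,0,0,0,0,1],[0,0,0,0,0,0,1]]}}

```text
time_s: 9.7
ee_pos: [0.5081, 0.1384, 0.1327]
eef_rot: [3.141, -0.0, 1.517]
force: [0.0, -0.5, 6.8]
grip_width: 0.0239
grip_force: 40.0
```

{"op": "play_rows", "data": {"commands": [[0,0,0.0007,0,0,0,1],[0,0,0.0007,0,0,0,1],[0,0,0.0006,0,0,0,1],[0,0,0,0,0,0,1],[0,0,0,0,0,0,1]]}}

```text
time_s: 10.12
ee_pos: [0.5083, 0.1384, 0.1309]
eef_rot: [3.14, -0.0, 1.517]
force: [0.1, -0.4, 6.6]
grip_width: 0.0237
grip_force: 40.0
```

{"op": "play_rows", "data": {"commands": [[0,0,0.0005,0,0,0,1],[0,0,0.0005,0,0,0,1],[0,0,0,0,0,0,1],[0,0,0,0,0,0,1]]}}

```text
time_s: 10.45
ee_pos: [0.5084, 0.1385, 0.1302]
eef_rot: [3.14, -0.0, 1.517]
force: [0.4, -0.8, 10.3]
grip_width: 0.0238
grip_force: 40.0
```

```bash
python3 - <<'E'
from h import *
f=lambda c,k:cv2.resize(c,None,fx=k,fy=k,interpolation=cv2.INTER_CUBIC)
F=[ctrl.get_obs()["force"]]
im=ctrl.camera("wrist"); F.append(ctrl.get_obs()["force"]); s=ctrl.camera("scene"); F.append(ctrl.get_obs()["force"]); print(np.round(F,1))
o=ctrl.get_obs(); print(o["ee_pos"],o["moment"])
W=np.zeros((600,800,3),np.uint8); W[:450,:390]=f(im[70:220,190:320],3); W[:388,400:788]=f(s[120:217,260:357],4)
cv2.imwrite("pics/w5c.png",W)
E
```

```text
[[ 0.4 -0.8 10.3]
 [ 1.2 -0.4  9.7]
 [-0.4 -0.6  8.8]]
[0.50840933 0.13846927 0.13018161] [-0.23988542 -0.08750952  0.0996625 ]
```

View pics/w5c.png

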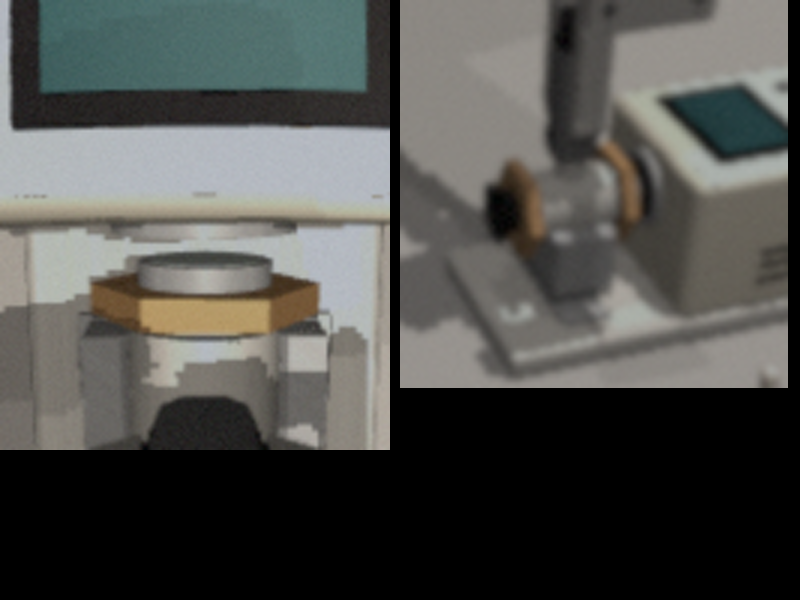

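The barrel is seated centrally in the V, with the block spanning 83–331 px and the ring 92–319 px. The lens is just short of the port. I'll press slightly more to confirm the stop.

{"op": "play_rows", "data": {"commands": [[0,0,0.0004,0,0,0,1],[0,0,0.0004,0,0,0,1],[0,0,0,0,0,0,1],[0,0,0,0,0,0,1],[0,0,0,0,0,0,1],[0,0,0,0,0,0,1]]}}

```text
time_s: 11.05
ee_pos: [0.5089, 0.1384, 0.1301]
eef_rot: [3.138, -0.001, 1.517]
force: [-0.6, -1.0, 15.1]
grip_width: 0.0238
grip_force: 40.0
```

```bash
python3 - <<'E'
from h import *
print(ctrl.hand_in())
E
```

```text
the job is handed in; nothing more can be done
None
```

The scope is seated in the V-rest with its lens facing the port, pressed to the stop at about 15 N and still gripped; the job is handed in, but no verdict came back.

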